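Shut the roll-top bread bin

TASK

Close up the bread bin with your fingertips: first gently push the loaf that sticks out all the way inside, then roll the lid down until it is fully shut; the drawer underneath has to be pushed fully home as well, before or after the lid. Only push: do not pick anything up, do not squash the loaf, and leave the other things on the worktop where they stand.

Things in the scene. Friction and masses are not known exactly. Their poses are not given: they have to be found in the camera images.
- bin: Roll-top bread bin, fixed on the worktop: 290 mm deep (x), 360 wide (y), 228 high. Origin: centre of its underside; x points from its front to its back (open front roughly towards the robot), y to the left, z up. Brown plinth with the drawer, brown half-disc cheeks at the sides (12 mm thick, inner faces at y = +-0.168), fixed cream rear shell of radius 140 mm round the lid axis behind.
- bin_floor (a point): Middle of the front edge of the bin's flat floor (the plinth's top), 62 mm above the worktop, at x = -0.145 in the bin's frame. The floor runs level from here to the back; the bin is open at the front while the lid is up.
- lid_axis (a point): The lid's axis of turning: a line along the bin's y through this point, in the middle of the bin, 82 mm above the worktop.
- lid (a joint): Roll-top lid: cream curved shell of outer radius 134 mm round the lid axis, 332 mm wide, rolls up and back under the rear shell. Radians: 0 = fully shut (lower edge at the bin's floor, solid stop), 1.5 = fully up; starts 1.2 to 1.45. Stiff: it stays where it is left; moving it takes 1 to 6 N at the rail.
- rail (a point): Dark wooden rail on the lid's lower edge, to push at: 200 mm long (bin's y), 10 mm thick, standing 32 mm out of the shell (134 to 166 mm from the axis). The point: middle of its rear face, 152 mm from the axis, pushed in an arc to shut the lid: first forwards, then down. Shut, this face looks up, 98 mm above the worktop. Seen from the axis it lies lid + 0.10 rad above level.
- drawer (a joint): Drawer in the plinth, slides out to the bin's front (-x). Metres: 0 = fully home, starts 0.05 to 0.085 out. Takes 2 to 3 N to push, against a solid stop at 0.
- drawer_face (a point): Middle of the outer face of the drawer's flat wooden front: 356 mm wide, 50 high (4 to 54 mm above the worktop), the point 29 mm above the worktop. Home, the face stands at x = -0.157 in the bin's frame. Two dark knobs, 22 mm across, stand 20 mm out of it, 110 mm to either side; the middle is bare.
- loaf: Brown tin loaf, rigid, loose, 0.3 to 0.6 kg: 170 mm long (its x), 78 wide (70 in its lower half), 70 high. Origin: centre of its underside. It lies on the bin's floor pointing front to back and sticks 20 to 50 mm out of the front. It is inside and clear of the lid with its origin within 35 mm of x = 0 in the bin's frame. Pushing it takes 2 to 6 N.
- jam: Bystander: red jam jar with a white cap, 66 mm diameter, 100 high, standing loose beside the bin. Origin: centre of its underside.
- mug: Bystander: terracotta mug, 80 mm diameter, 95 high, loose, beside the bin. Origin: centre of its underside.
- butter: Bystander: white butter dish on an oak plate, 105 x 85 mm, 71 high, loose, beside the bin. Origin: centre of its underside.
- canister0: Bystander: cream canister with oak lid, 105 mm diameter, 133 high, loose, to the right of the bin. Origin: centre of its underside.
- canister1: Bystander: a second cream canister like the first, far to the left. Origin: centre of its underside.
- saucepan: Bystander: steel saucepan, 180 mm diameter, 85 high, loose, on the black hob far to the right. Origin: centre of its underside.
Mind the look-alikes: they are no part of the job. What is shaped like the loaf but turquoise or yellow is not meant.

How it is judged:
By the outcome, as a careful person would: the job done as asked, in the order asked, and still so for the second after the job is handed in, with the robot touching nothing.
It also fails if it takes over 64 s, if anything falls off the work surface, if the arm or the gripper's body presses on something with over 40 N, if the wrist force passes 120 N, or if a joint passes its speed limit or range.

ROBOT

A 6-joint arm with a two-finger parallel gripper is mounted at the origin on the work surface. World frame = base frame: x ahead of the robot, y to its left, z up, the work surface at z = 0. Lengths are in m, angles in rad, forces in N, time in s.
With the tool pointing down it reaches from about 0.25 to 0.775 m from the base axis. Payload 4 kg.
Tool frame: the origin (TCP) lies between the finger pads; the fingertips stand 11 mm ahead of it and the grasp point (between the pads) lies 8 mm behind it (robot.tip_extent is the z of the fingertips in the tool frame, in m); z points along the fingers, y is the line along which they close (so a half turn about z gives the same grasp; the last joint's range is limited). The gripper opens to 94 mm and grips with 3 to 60 N. Pads are 16 mm wide; open, the fingers measure 119 mm over their backs; the gripper's body (75 mm by 177 mm) begins 78 mm behind the grasp point.
Start: joints at [1.11, 0.087, 1.371, -0, 1.684, -0.103], TCP at [0.193, 0.515, 0.217] pointing down, gripper open.
Joint ranges: [-3.1, 3.1], [-0.76, 2.03], [0.27, 2.55], [-1.08, 4.22], [0.17, 2.65], [-2.57, 2.57]. Speed limits (rad/s): [2.79, 2.79, 3.14, 3.14, 3.14, 3.14].

INTERFACE

Orientations are given as [roll, pitch, yaw] about the fixed x, y, z axes, in that order (R = Rz(yaw) Ry(pitch) Rx(roll)).
In Python, from bench import robot, imaging gives the robot as it stands.
- The arm moves only by the shell command python3 -m pendant 'ROWS'. ROWS is JSON, a list of rows, each a list of 7 numbers: the shift along the world's x, y, z in cm, then the turn, a rotation vector about the world's x, y, z in degrees, then the opening, from 0 (shut) to 1 (fully open). In form: [[dx, dy, dz, ax, ay, az, jaw], ...]. A call has 1 to 8 rows; each row shifts and turns the commanded pose from where the row before left it; what a row does not reach is not made up. A row lasts 1/10 s, in which the tool goes at most 50 mm and 8.59 degrees, less where a joint would pass 70% of its speed; a pose out of reach is approached as far as the arm can. A call is refused whole if a number of a shift passes 5 or a number of a turn 8.59, either way. A call with a gripper value outside its range is refused whole. The fingers move at their own pace and stop on an object; the grip force is fixed at half the most. Time passes only in rows, so rows that do not move let the fingers close. It gives the time, the measured TCP pose, the force, the opening and the grip force at its end, in the units of the state.
- robot.get_obs(): the state, without advancing time (a new reading comes with each control period).
- imaging.snapshot(name): name is "scene" or "top"; returns the picture (400x640x3 uint8, red, green, blue); there is no depth.
- imaging.camera_params(name): a dict with "camera_matrix" (3x3 intrinsics, pixels), "R" (3x3) and "t" (3): a world point X has camera coordinates R X + t. Camera axes: x right, y down, z forward; pixel columns grow to the right and rows downward; lengths in m; the calibration is good to about 2 mm. A picture is of the moment at which its call begins. camera_params takes no time and is no camera call.
- robot.close_job(): hands the job in; it is judged then, once.
The state is a dict: "time": time; "joint_positions": joint angles; "qvel": joint speeds; "joint_torque": joint torques, N m; "tool_pos": TCP position; "ee_rot": TCP orientation; "wrist_force": force on the tool from outside, world axes, zero at the start; "wrist_torque": the same for the moment, N m; "width": finger opening in m; "finger_force": force on a finger pad.
Only numpy, scipy, OpenCV 4.12 (cv2) and the standard library are available. Lean on these libraries where they do the work, as an engineer would, in place of code of your own. Each camera call takes 0.05 s, during which the arm holds its last target. There are 200 camera calls.

## Working session

There is one attempt and no reset: what is moved stays moved. The work goes in short steps, Python scripts to look and compute and a shell command to move; the robot and the scene stay as the last step left them, time stands still between calls to the robot, and variables do not carry over. Pictures are saved under pics/ and viewed, at most 10 in all, crops included, and the job is handed in when it is done.

```bash
mkdir -p pics; python3 - <<'E'
from bench import robot, imaging
import cv2,numpy as np
for n in("scene","top"):
    im=imaging.snapshot(n); cv2.imwrite(f"pics/{n}0.png",im[:,:,::-1])
    p=imaging.camera_params(n); print(n,p["camera_matrix"],(-p["R"].T@p["t"]),p["R"])
o=robot.get_obs(); print(o["time"],o["tool_pos"],o["ee_rot"],o["width"])
E
```

```text
scene [[419.52249623   0.         330.515461  ]
 [  0.         419.52249623 203.81839224]
 [  0.           0.           1.        ]] [0.54820024 0.51366343 1.62866032] [[-0.99753912  0.0699656  -0.00452955]
 [ 0.0676773   0.94400885 -0.32290414]
 [-0.01831625 -0.32241606 -0.94642084]]
top [[422.86012944   0.         325.25984633]
 [  0.         422.86012944 199.51322371]
 [  0.           0.           1.        ]] [0.20887409 0.00754974 1.87113633] [[ 0.01531725 -0.99987251  0.00451169]
 [-0.9840645  -0.01587421 -0.17710184]
 [ 0.17715088 -0.00172708 -0.98418219]]
0.1 [0.19240452 0.51475286 0.21543384] [-3.13965021e+00 -2.13445540e-04  2.78380309e+00] 0.0942064362962695
```

View pics/scene0.png

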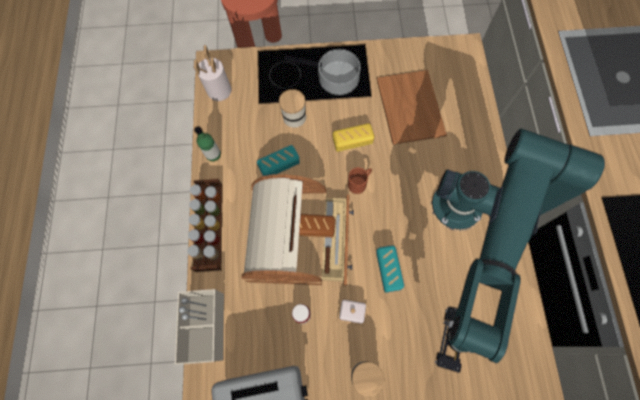

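View pics/top0.png

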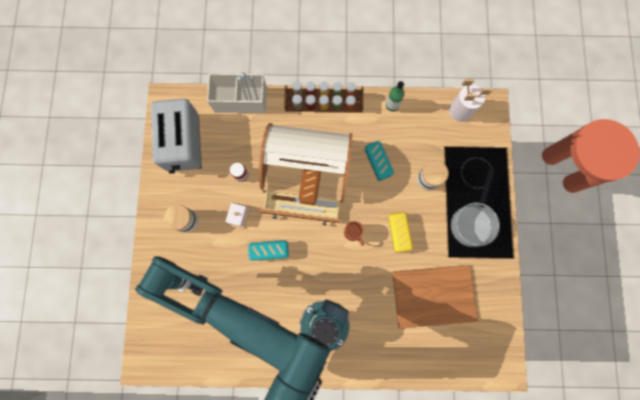

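Scene picture: the brown loaf is in the bin at (317,224). The look-alikes are turquoise (390,269) and (278,160), and yellow (354,136). In the top picture the loaf is at (311,186), with look-alikes at (268,250), (379,160) and (400,232). I choose the brown one in the bin and check it in a close crop.

```bash
python3 - <<'E'
import cv2,numpy as np
a=cv2.imread("pics/scene0.png")[165:295,235:375]; b=cv2.imread("pics/top0.png")[110:240,240:380]
c=np.hstack([a,b]); c=cv2.resize(c,(784,364),interpolation=cv2.INTER_CUBIC); cv2.imwrite("pics/crop0.png",c)
E
```

```text
(no output)
```

View pics/crop0.png

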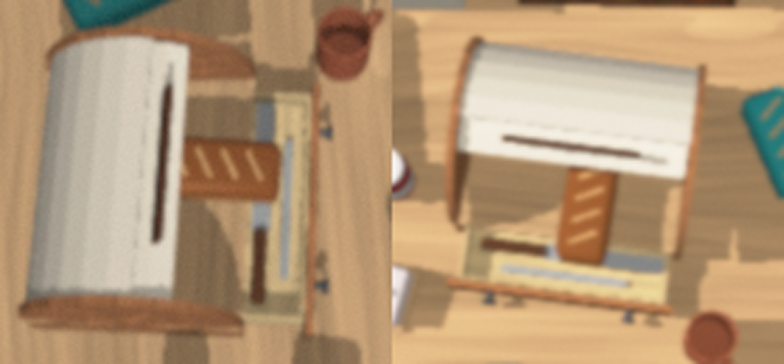

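The crop confirms the brown loaf on the bin floor, at (230,170) in the left panel and (588,215) in the right. It sticks out over the open drawer, whose knobs face the robot. Next I triangulate the key points.

```bash
cat > h.py <<'E'
import numpy as np
from bench import robot, imaging
P={n:imaging.camera_params(n) for n in("scene","top")}
def ray(n,uv):
    p=P[n];d=p["R"].T@np.linalg.inv(p["camera_matrix"])@np.array([uv[0],uv[1],1.]);return -p["R"].T@p["t"],d/np.linalg.norm(d)
def plane(n,uv,z): c,d=ray(n,uv);return c+d*(z-c[2])/d[2]
def tri(a,b):
    A=np.zeros((3,3));B=np.zeros(3);R=[ray("scene",a),ray("top",b)]
    for c,d in R: M=np.eye(3)-np.outer(d,d);A+=M;B+=M@c
    X=np.linalg.solve(A,B);return X,max(np.linalg.norm(np.cross(X-c,d)) for c,d in R)
E
cat > m.py <<'E'
from h import *
import cv2
np.set_printoptions(precision=3,suppress=True)
S=lambda u,v:(235+u/2.8-.3,165+v/2.8-.3); T=lambda u,v:(240+(u-392)/2.8-.3,110+v/2.8-.3)
pts={"drawL":(S(312,327),T(448,281)),"drawR":(S(318,86),T(672,311)),"cheekL":(S(240,330),T(457,226)),"cheekR":(S(254,75),T(680,255)),
"railL":(S(156,241),T(503,138)),"railR":(S(169,80),T(664,161)),"loafFL":(S(276,199),T(558,258)),"loafFR":(S(278,143),T(605,263)),
"shellL":(S(174,290),T(466,150)),"shellR":(S(188,44),T(686,178))}
for k,(a,b) in pts.items(): print(k,*tri(a,b))
for k,z in(("drawL",.054),("drawR",.054),("loafFL",.132),("loafFR",.132)):
    print(k,plane("scene",pts[k][0],z),plane("top",pts[k][1],z))
# masks: bystanders & loaf blobs
for n in("scene","top"):
    im=cv2.imread(f"pics/{n}0.png");h=cv2.cvtColor(im,cv2.COLOR_BGR2HSV)
    m=cv2.inRange(h,(5,150,90),(14,255,220));N,l,s,c=cv2.connectedComponentsWithStats(m)
    for i in range(1,N):
        if s[i,4]>60: print(n,s[i],c[i])
for k,a,b in(("mug",(358,181),(354,231)),("turq",(390,269),(268,250)),("butter",(352,312),(236,215)),("jamcap",(301,314),(238,171))):print(k,*tri(a,b))
E
python3 m.py
```

```text
drawL [0.482 0.287 0.064] 0.001123126824276165
drawR [ 0.445 -0.06   0.038] 0.0012200537425160838
cheekL [0.577 0.281 0.032] 0.0005646557452548563
cheekR [ 0.532 -0.072  0.062] 0.0024602370332326004
railL [0.67  0.193 0.218] 3.1820199497006585e-05
railR [ 0.652 -0.04   0.158] 0.003351275026126632
loafFL [0.517 0.117 0.089] 0.0004753116847963205
loafFR [0.509 0.044 0.106] 0.0004512646036890479
shellL [0.654 0.249 0.198] 0.0025598606589952435
shellR [ 0.62  -0.073  0.197] 0.00041069024020007767
drawL [0.481 0.287 0.054] [0.485 0.288 0.054]
drawR [ 0.445 -0.053  0.054] [ 0.443 -0.06   0.054]
loafFL [0.518 0.128 0.132] [0.51  0.114 0.132]
loafFR [0.51  0.052 0.132] [0.504 0.044 0.132]
scene [349 177  16  15 139] [356.381 183.813]
scene [301 215  34  21 532] [317.053 225.652]
top [ 544  121   94   70 3581] [598.866 152.75 ]
top [300 171  20  33 471] [308.968 186.936]
top [345 222  18  22 243] [353.617 230.897]
mug [ 0.4   -0.122  0.033] 0.002450219000617054
turq [0.312 0.248 0.04 ] 0.0019280028972359922
butter [0.467 0.396 0.022] 0.0007066845761691833
jamcap [0.656 0.392 0.057] 0.0015078517552496726
```

```bash
cat >> m.py <<'E'
print()
for k in("cheekL","cheekR"):
    for z in(.062,.082): print(k,z,plane("scene",pts[k][0],z),plane("top",pts[k][1],z))
for k in("railL","railR","shellL","shellR"):
    for z in(.21,.245): print(k,z,plane("scene",pts[k][0],z),plane("top",pts[k][1],z))
a=cv2.imread("pics/scene0.png")[170:290,240:360]; b=cv2.imread("pics/top0.png")[115:235,250:370]
cv2.imwrite("pics/crop1.png",cv2.resize(np.hstack([a,b]),(792,396),interpolation=cv2.INTER_CUBIC))
c,s=np.cos(np.radians(-6.3)),np.sin(np.radians(-6.3))
# project model guess for the check
def proj(n,X): p=P[n];q=p["camera_matrix"]@(p["R"]@X+p["t"]);return q[:2]/q[2]
E
python3 m.py | sed -n '/^$/,$p'
```

```text
cheekL 0.062 [0.577 0.285 0.062] [0.57  0.277 0.062]
cheekL 0.082 [0.576 0.288 0.082] [0.566 0.274 0.082]
cheekR 0.062 [ 0.535 -0.073  0.062] [ 0.53  -0.071  0.062]
cheekR 0.082 [ 0.535 -0.066  0.082] [ 0.527 -0.07   0.082]
railL 0.21 [0.67  0.191 0.21 ] [0.672 0.194 0.21 ]
railL 0.245 [0.667 0.199 0.245] [0.662 0.19  0.245]
railR 0.21 [ 0.645 -0.019  0.21 ] [ 0.642 -0.04   0.21 ]
railR 0.245 [ 0.643 -0.006  0.245] [ 0.632 -0.039  0.245]
shellL 0.21 [0.651 0.253 0.21 ] [0.653 0.246 0.21 ]
shellL 0.245 [0.648 0.259 0.245] [0.644 0.241 0.245]
shellR 0.21 [ 0.619 -0.067  0.21 ] [ 0.617 -0.072  0.21 ]
shellR 0.245 [ 0.617 -0.053  0.245] [ 0.608 -0.071  0.245]
```

View pics/crop1.png

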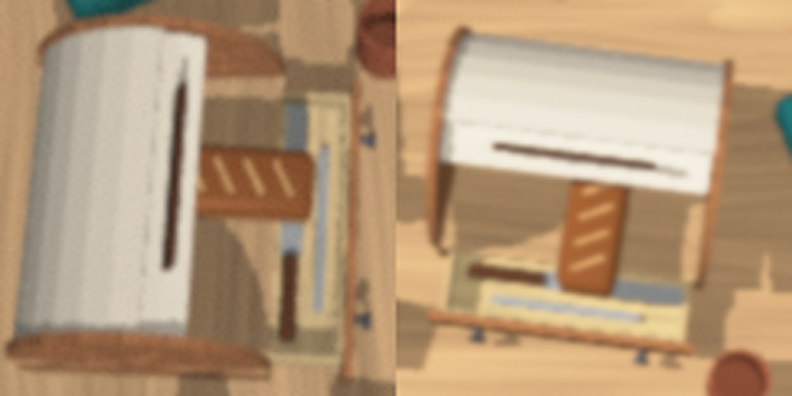

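Crop1: the rail is the dark strip from (183,75) to (168,270) in the scene panel. The drawer front runs at about (352,90) to (348,370), and the loaf's front end is at (308,185). Estimates: bin yaw about -6.3°, bin centre about (0.69, 0.09), loaf front about (0.513, 0.081). Now I close the fingers, lift, and move in front of the loaf.

```bash
python3 -m pendant '[[0,0,4,0,0,7,0],[0,0,4,0,0,7,0],[2.6,-4.2,0,0,0,0,0],[2.6,-4.2,0,0,0,0,0],[2.6,-4.2,0,0,0,0,0],[2.6,-4.2,0,0,0,0,0],[2.6,-4.2,0,0,0,0,0],[2.6,-4.2,0,0,0,0,0]]'
python3 -m pendant '[[2.6,-4.2,0,0,0,0,0],[2.6,-4.2,0,0,0,0,0],[2.6,-4.2,0,0,0,0,0],[2.6,-4.2,0,0,0,0,0],[0,0,0,-0.9,-8.2,0,0],[0,0,0,-0.9,-8.2,0,0],[0,0,0,-0.9,-8.2,0,0],[0,0,0,0,0,0,0]]'
python3 -c "
from h import *
from scipy.spatial.transform import Rotation as R
o=robot.get_obs();print(o['time'],o['tool_pos'],R.from_euler('xyz',o['ee_rot']).as_matrix().round(3),o['wrist_force'],o['width'])"
```

```text
time: 0.9
tool_pos: [0.349, 0.2613, 0.2961]
ee_rot: [-3.141, -0.0, 3.029]
wrist_force: [1.1, 0.6, 0.1]
width: 0.0334
finger_force: 0.0
time: 1.7
tool_pos: [0.4486, 0.0952, 0.2928]
ee_rot: [3.141, 0.428, 3.029]
wrist_force: [0.3, 0.5, -0.5]
width: 0.0009
finger_force: 0.0
1.7 [0.44860046 0.0951528  0.292765  ] [[-0.904  0.112  0.412]
 [ 0.102  0.994 -0.046]
 [-0.415  0.001 -0.91 ]] [ 0.25526074  0.47705583 -0.48780371] 0.0009421231700943629
```

```bash
python3 -m pendant '[[0,-0.8,-4,0,0,0,0],[0,0,-4,0,0,0,0],[0,0,-4,0,0,0,0],[0,0,-4,0,0,0,0],[0,0,-2.8,0,0,0,0],[0,0,0,0,0,0,0]]'
python3 -m pendant '[[1,-0.1,0,0,0,0,0],[1,-0.1,0,0,0,0,0],[1,-0.1,0,0,0,0,0],[0.5,-0.06,0,0,0,0,0],[0.5,-0.06,0,0,0,0,0]]'
python3 -m pendant '[[0.5,-0.06,0,0,0,0,0],[0.5,-0.06,0,0,0,0,0],[0.5,-0.06,0,0,0,0,0],[0.5,-0.06,0,0,0,0,0]]'
python3 -c "
from h import *
import cv2
a=imaging.snapshot('scene')[170:290,240:360,::-1];b=imaging.snapshot('top')[115:235,250:370,::-1]
cv2.imwrite('pics/c2.png',cv2.resize(np.hstack([a,b]),(792,396),interpolation=cv2.INTER_CUBIC))"
```

```text
time: 2.3
tool_pos: [0.4498, 0.0867, 0.1031]
ee_rot: [-3.141, 0.42, 3.028]
wrist_force: [0.6, 0.4, -0.2]
width: 0.0007
finger_force: 0.0
time: 2.8
tool_pos: [0.4938, 0.0829, 0.1094]
ee_rot: [3.139, 0.433, 3.027]
wrist_force: [-0.2, -0.1, -0.5]
width: 0.0005
finger_force: 0.0
time: 3.2
tool_pos: [0.5126, 0.0807, 0.1086]
ee_rot: [3.139, 0.431, 3.028]
wrist_force: [-4.6, -0.8, 3.4]
width: 0.0005
finger_force: 2.4
```

View pics/c2.png

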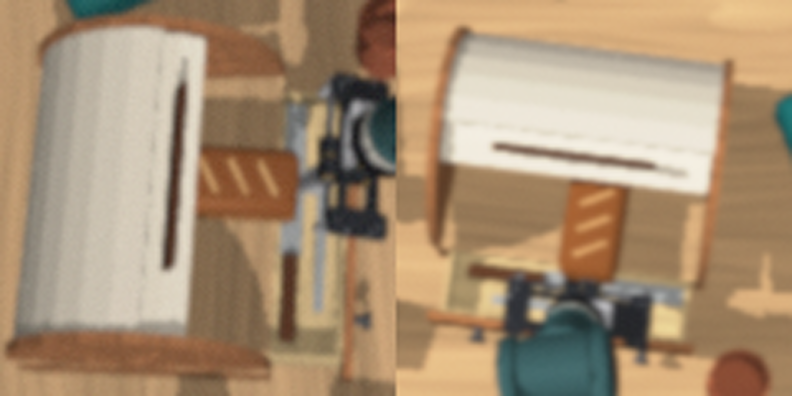

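Contact with the loaf at about 4.6 N, sliding straight. I carry on to TCP x ≈ 0.586.

```bash
python3 -m pendant '[[0.5,-0.06,0,0,0,0,0],[0.5,-0.06,0,0,0,0,0],[0.5,-0.06,0,0,0,0,0],[0.5,-0.06,0,0,0,0,0],[0.5,-0.06,0,0,0,0,0],[0.5,-0.06,0,0,0,0,0],[0.5,-0.06,0,0,0,0,0]]'
python3 -m pendant '[[0.5,-0.06,0,0,0,0,0],[0.5,-0.06,0,0,0,0,0],[0.5,-0.06,0,0,0,0,0],[0.5,-0.06,0,0,0,0,0],[0.5,-0.06,0,0,0,0,0],[0.3,-0.03,0,0,0,0,0],[0,0,0,0,0,0,0]]'
```

```text
time: 4.0
tool_pos: [0.5479, 0.0763, 0.1083]
ee_rot: [3.14, 0.432, 3.028]
wrist_force: [-3.6, 0.4, 1.3]
width: 0.0004
finger_force: 1.9
time: 4.7
tool_pos: [0.5762, 0.0729, 0.1085]
ee_rot: [3.14, 0.432, 3.028]
wrist_force: [-1.5, 0.2, 0.2]
width: 0.0004
finger_force: 0.5
```

```bash
python3 -m pendant '[[0.5,-0.06,0,0,0,0,0],[0.5,-0.06,0,0,0,0,0],[0.2,0,0,0,0,0,0],[0,0,0,0,0,0,0]]'
python3 -m pendant '[[-2,0.22,0,0,0,0,0],[-4,0.45,0,0,0,0,0],[-4,0.45,1,0,0,0,0],[-4,0.45,1,0,0,0,0],[-4,2,0,0,0,0,0],[0,0,0,0,0,0,0]]'
python3 -c "
from h import *
import cv2
a=imaging.snapshot('scene')[170:290,240:360,::-1];b=imaging.snapshot('top')[115:235,250:370,::-1]
cv2.imwrite('pics/c3.png',cv2.resize(np.hstack([a,b]),(792,396),interpolation=cv2.INTER_CUBIC))"
```

```text
time: 5.1
tool_pos: [0.5881, 0.0718, 0.1085]
ee_rot: [3.14, 0.432, 3.028]
wrist_force: [-2.1, 0.4, -0.3]
width: 0.0004
finger_force: 0.7
time: 5.7
tool_pos: [0.4057, 0.1094, 0.1296]
ee_rot: [3.137, 0.436, 3.031]
wrist_force: [0.2, 0.1, 0.1]
width: 0.0009
finger_force: 0.0
```

View pics/c3.png

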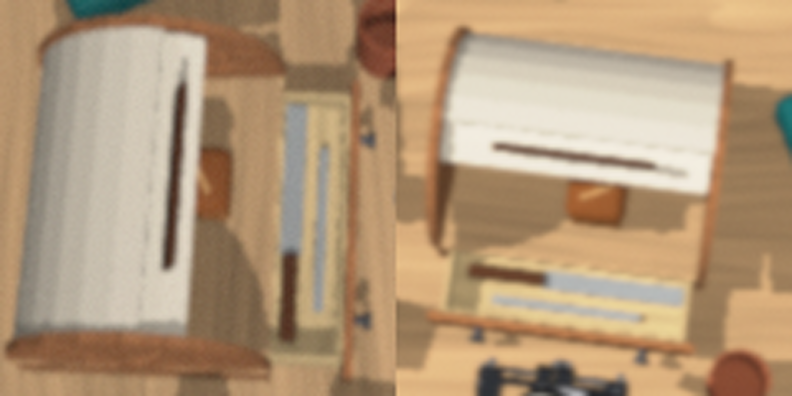

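The loaf is now inside, its front end at (230,185) in the scene panel. The floor's front edge shows at x≈283 in that panel. Next I compute the bin position from that edge and go to the drawer.

```bash
python3 - <<'E'
from h import *
s=lambda u,v:(240+u/3.3-.35,170+v/3.3-.35); t=lambda u,v:(250+(u-396)/3.3-.35,115+v/3.3-.35)
for n,q,z in(("scene",s(283,100),.062),("scene",s(275,290),.062),("scene",s(230,185),.125),("top",t(597,222),.125),("top",t(455,250),.062),("top",t(690,281),.062),("scene",s(186,170),.215),("scene",s(176,170),.242),("top",t(575,157),.242),("scene",s(202,170),.2),("top",t(575,180),.2)):
    print(n,q,z,plane(n,q,z).round(3))
E
python3 -m pendant '[[0,0.8,-3,0,0,0,0],[0,0,-3,0,0,0,0],[0,0,-2.8,0,0,0,0],[0,0,0,0,0,0,0]]'
```

```text
scene (325.4075757575757, 199.95303030303032) 0.062 [ 0.537 -0.038  0.062]
scene (322.98333333333335, 257.52878787878785) 0.062 [0.561 0.192 0.062]
scene (309.34696969696967, 225.71060606060607) 0.125 [0.604 0.082 0.125]
top (310.5590909090909, 181.9227272727273) 0.125 [0.598 0.068 0.125]
top (267.52878787878785, 190.40757575757576) 0.062 [0.571 0.257 0.062]
top (338.7409090909091, 199.80151515151516) 0.062 [ 0.534 -0.054  0.062]
scene (296.01363636363635, 221.1651515151515) 0.215 [0.646 0.088 0.215]
scene (292.9833333333333, 221.1651515151515) 0.242 [0.655 0.095 0.242]
top (303.8924242424242, 162.22575757575757) 0.242 [0.651 0.092 0.242]
scene (300.8621212121212, 221.1651515151515) 0.2 [0.63  0.084 0.2  ]
top (303.8924242424242, 169.19545454545457) 0.2 [0.634 0.093 0.2  ]
time: 6.2
tool_pos: [0.4054, 0.1141, 0.0357]
ee_rot: [-3.14, 0.423, 3.028]
wrist_force: [-0.7, -0.2, 0.5]
width: 0.0005
finger_force: 0.0
```

Bin centre ≈ (0.696, 0.086), so the loaf origin is at bin x ≈ -0.01, well inside. Now I push the drawer in.

```bash
python3 -m pendant '[[1,-0.1,0,0,0,0,0],[1,-0.1,0,0,0,0,0],[1,-0.1,0,0,0,0,0],[0.7,-0.08,0,0,0,0,0],[0.7,-0.08,0,0,0,0,0],[0.7,-0.08,0,0,0,0,0]]'
python3 -m pendant '[[0.7,-0.08,0,0,0,0,0],[0.7,-0.08,0,0,0,0,0],[0.7,-0.08,0,0,0,0,0],[0.7,-0.08,0,0,0,0,0],[0.7,-0.08,0,0,0,0,0],[0.7,-0.08,0,0,0,0,0]]'
```

```text
time: 6.8
tool_pos: [0.4592, 0.1102, 0.0408]
ee_rot: [3.139, 0.432, 3.028]
wrist_force: [-2.1, 0.1, 1.5]
width: 0.0004
finger_force: 1.2
time: 7.4
tool_pos: [0.5012, 0.1054, 0.0405]
ee_rot: [3.14, 0.432, 3.028]
wrist_force: [-1.1, 1.3, 1.4]
width: 0.0006
finger_force: 1.2
```

```bash
python3 -m pendant '[[0.6,-0.07,0,0,0,0,0],[0.6,-0.07,0,0,0,0,0],[0.4,-0.05,0,0,0,0,0],[0.4,-0.05,0,0,0,0,0]]'
python3 -m pendant '[[0.4,-0.05,0,0,0,0,0],[0.3,-0.03,0,0,0,0,0]]'; python3 -m pendant '[[0.3,-0.03,0,0,0,0,0],[0.2,-0.02,0,0,0,0,0]]'
```

```text
time: 7.8
tool_pos: [0.5209, 0.103, 0.0404]
ee_rot: [3.14, 0.432, 3.028]
wrist_force: [-2.1, 0.8, 2.2]
width: 0.0004
finger_force: 1.1
time: 8.0
tool_pos: [0.5279, 0.1022, 0.0404]
ee_rot: [3.14, 0.432, 3.028]
wrist_force: [-2.0, 1.1, 1.4]
width: 0.0003
finger_force: 1.2
time: 8.2
tool_pos: [0.529, 0.1021, 0.0394]
ee_rot: [3.14, 0.423, 3.027]
wrist_force: [-26.1, 3.5, 19.9]
width: 0.0003
finger_force: 13.0
```

Drawer is against its stop (26 N spike at face x ≈ 0.541). I back off, rise, return the tool to vertical and go behind the rail.

```bash
python3 -m pendant '[[-1,0.1,0,0,0,0,0],[-3,0.3,0,0,0,0,0],[-3,0.2,3.5,0,0,0,0],[0,0,5,0,0,0,0],[0,0,5,0.9,8.2,0,0],[0,0,5,0.9,8.2,0,0],[0,0,5,0.9,8.2,0,0],[0,0,4.5,0,0,0,0]]'
python3 -m pendant '[[4.8,-0.3,0,0,0,0,0],[4.8,-0.4,0,0,0,0,0],[4.8,-0.4,0,0,0,0,0],[4.8,-0.3,0,0,0,0,0],[4,0,0,0,0,0,0],[0,0,0,0,0,0,0],[0,0,0,0,0,0,0]]'
python3 -c "
from h import *
import cv2
a=imaging.snapshot('scene')[170:290,240:360,::-1];b=imaging.snapshot('top')[115:235,250:370,::-1]
cv2.imwrite('pics/c4.png',cv2.resize(np.hstack([a,b]),(792,396),interpolation=cv2.INTER_CUBIC))"
```

```text
time: 9.0
tool_pos: [0.4661, 0.1064, 0.3073]
ee_rot: [-3.139, 0.034, 3.024]
wrist_force: [0.2, -0.4, 0.3]
width: 0.0005
finger_force: 0.0
time: 9.7
tool_pos: [0.6961, 0.093, 0.304]
ee_rot: [-3.139, 0.034, 3.026]
wrist_force: [-1.1, -0.2, -0.2]
width: 0.0006
finger_force: 0.0
```

View pics/c4.png

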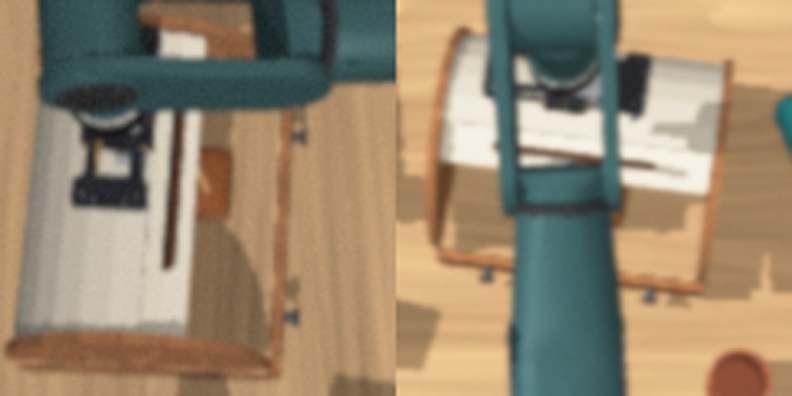

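The drawer front is flush now (x≈285 in the scene panel), and the fingers stand about 3 cm behind the rail. I go down and make contact.

```bash
python3 -m pendant '[[0,0,-3,0,0,0,0],[0,0,-2,0,0,0,0],[0,0,-1.2,0,0,0,0],[0,0,0,0,0,0,0]]'
python3 -m pendant '[[-1,0.1,0,0,0,0,0],[-0.7,0.08,0,0,0,0,0],[-0.5,0.05,0,0,0,0,0],[-0.5,0.05,0,0,0,0,0]]'; python3 -m pendant '[[-0.5,0.05,0,0,0,0,0],[-0.5,0.05,0,0,0,0,0]]'
```

```text
time: 10.2
tool_pos: [0.6937, 0.0935, 0.2446]
ee_rot: [-3.14, 0.036, 3.027]
wrist_force: [-0.5, -0.3, -0.3]
width: 0.0005
finger_force: 0.0
time: 10.6
tool_pos: [0.6682, 0.0963, 0.2464]
ee_rot: [-3.14, 0.04, 3.026]
wrist_force: [0.3, 0.4, 0.5]
width: 0.0006
finger_force: 1.0
time: 10.8
tool_pos: [0.6591, 0.0971, 0.2452]
ee_rot: [-3.14, 0.04, 3.026]
wrist_force: [3.9, -0.1, -1.4]
width: 0.0004
finger_force: 1.6
```

```bash
python3 -m pendant '[[-0.6,0.06,-0.5,0,0,0,0],[-0.5,0.06,-0.3,0,0,0,0],[-0.5,0.06,-0.3,0,0,0,0],[-0.7,0.08,-0.3,0,0,0,0],[-0.7,0.08,-0.4,0,0,0,0],[-0.6,0.06,-0.4,0,0,0,0]]'
```

```text
time: 11.4
tool_pos: [0.6214, 0.1013, 0.2227]
ee_rot: [-3.14, 0.037, 3.026]
wrist_force: [2.0, 0.7, 3.7]
width: 0.0003
finger_force: 1.5
```

```bash
python3 -m pendant '[[-0.6,0.07,-0.45,0,0,0,0],[-0.6,0.07,-0.45,0,0,0,0],[-0.6,0.07,-0.5,0,0,0,0],[-0.55,0.06,-0.55,0,0,0,0],[-0.55,0.06,-0.55,0,0,0,0],[-0.5,0.05,-0.55,0,0,0,0]]'
```

```text
time: 12.0
tool_pos: [0.5877, 0.1052, 0.1917]
ee_rot: [-3.14, 0.037, 3.026]
wrist_force: [0.3, 1.2, 3.2]
width: 0.0005
finger_force: 1.1
```

```bash
python3 -m pendant '[[-0.45,0.05,-0.6,0,0,0,0],[-0.45,0.05,-0.65,0,0,0,0],[-0.45,0.05,-0.65,0,0,0,0],[-0.35,0.04,-0.7,0,0,0,0],[-0.35,0.04,-0.7,0,0,0,0],[-0.3,0.03,-0.7,0,0,0,0]]'
python3 -m pendant '[[-0.3,0.03,-0.7,0,0,0,0],[-0.25,0.03,-0.7,0,0,0,0],[-0.2,0.02,-0.75,0,0,0,0]]'
```

```text
time: 12.6
tool_pos: [0.5643, 0.1077, 0.1516]
ee_rot: [-3.14, 0.037, 3.026]
wrist_force: [-0.8, 0.3, 2.1]
width: 0.0004
finger_force: 0.9
time: 12.9
tool_pos: [0.5572, 0.1085, 0.1303]
ee_rot: [-3.14, 0.038, 3.026]
wrist_force: [0.7, 1.1, 1.4]
width: 0.0002
finger_force: 0.7
```

Still on the rail and on the arc. The last 2.1 cm go down to the stop.

```bash
python3 -m pendant '[[-0.2,0.02,-0.6,0,0,0,0],[-0.1,0,-0.6,0,0,0,0],[-0.1,0,-0.5,0,0,0,0]]'
python3 -m pendant '[[0,0,-0.3,0,0,0,0],[0,0,-0.2,0,0,0,0]]'; python3 -m pendant '[[0,0,-0.15,0,0,0,0],[0,0,0,0,0,0,0]]'
```

```text
time: 13.2
tool_pos: [0.5534, 0.1086, 0.1134]
ee_rot: [-3.14, 0.038, 3.026]
wrist_force: [1.2, 0.6, 1.0]
width: 0.0007
finger_force: 0.6
time: 13.4
tool_pos: [0.553, 0.1086, 0.1089]
ee_rot: [-3.14, 0.036, 3.026]
wrist_force: [-2.6, 0.4, 8.6]
width: 0.0006
finger_force: 4.1
time: 13.6
tool_pos: [0.553, 0.1086, 0.109]
ee_rot: [-3.14, 0.037, 3.026]
wrist_force: [-3.3, 0.2, 7.1]
width: 0.0005
finger_force: 3.3
```

```bash
python3 -m pendant '[[0,0,-0.2,0,0,0,0],[0,0,-0.2,0,0,0,0],[0,0,0,0,0,0,0]]'
```

```text
time: 13.9
tool_pos: [0.5531, 0.1086, 0.1086]
ee_rot: [-3.14, 0.039, 3.026]
wrist_force: [-9.6, -0.5, 19.4]
width: 0.0
finger_force: 9.4
```

Solid stop: the force rises with no further motion. I lift clear and check.

```bash
python3 -m pendant '[[0,0,1,0,0,0,0],[0,0,4,0,0,0,0],[0,0,5,0,0,0,0],[0,0,5,0,0,0,0],[-4.5,2,0,0,0,0,0],[-4.5,2,0,0,0,0,0],[-4.5,2,0,0,0,0,0],[-4.5,2,0,0,0,0,0]]'
python3 -m pendant '[[-4,3,0,0,0,0,0],[-3,4,0,0,0,0,0],[-3,4,0,0,0,0,0],[-3,4,0,0,0,0,0],[0,4,0,0,0,0,0],[0,4,0,0,0,0,0],[0,0,0,0,0,0,0]]'
python3 -c "
from h import *
import cv2
a=imaging.snapshot('scene')[150:330,235:415,::-1];b=imaging.snapshot('top')[100:280,215:395,::-1]
cv2.imwrite('pics/c5.png',cv2.resize(np.hstack([a,b]),(800,400),interpolation=cv2.INTER_CUBIC))"
```

```text
time: 14.7
tool_pos: [0.3717, 0.1888, 0.2532]
ee_rot: [-3.14, 0.037, 3.025]
wrist_force: [0.4, 1.1, 1.0]
width: 0.0005
finger_force: 0.0
time: 15.4
tool_pos: [0.2425, 0.4216, 0.2514]
ee_rot: [-3.138, 0.036, 3.03]
wrist_force: [0.1, -0.5, 0.2]
width: -0.0
finger_force: 0.0
```

View pics/c5.png

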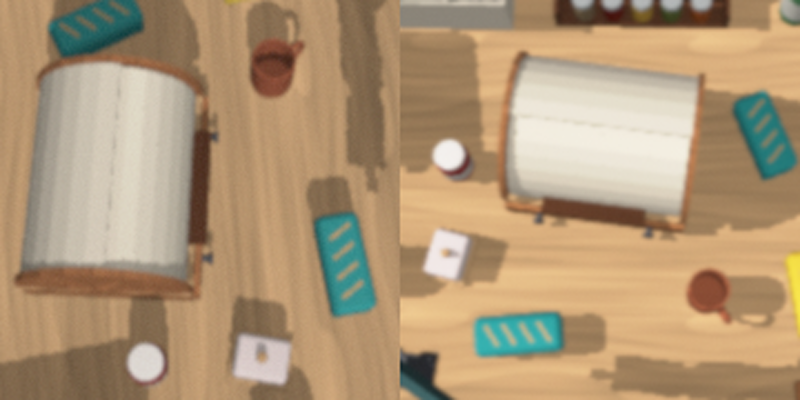

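The lid is shut with its rail at the front, at (200,185) in the scene panel and (593,210) in the top panel. The drawer is flush and the other things look undisturbed. Handing in.

```bash
python3 -c "
from bench import robot
print(robot.close_job())"
```

```text
the job is handed in; nothing more can be done
None
```

The loaf is fully inside, the drawer and then the lid were pushed to their stops, and the bystanders visible in the final pictures look undisturbed; I handed the job in at about 15.5 s, and no verdict came back.

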